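# Take the keyhole-hung module off its sloping dock

## Task

The grey module hangs on two headed studs of the sloping dock by blind keyhole slots. Slide it along the panel, away from the robot, until you feel the slots end, without forcing it, lift it off square to the panel, and lay it gently in the shallow metal tray, flat on the tray's floor, handle up and lengthwise along the tray (either way round). Leave the vials, timer, beaker and wash bottle where they are.

Things in the scene. Friction and masses are not known exactly. Their poses are not given: they have to be found in the camera images.
- module: The hung module: flat grey box, 96 mm (x) by 150 mm (y) by 16 mm thick (z), 0.2 to 0.4 kg, black bridge handle on its front. Origin: centre of its back face. z out of its front, x up the slope while it hangs, y along its length, away from the robot while it hangs. It comes free by sliding it towards its own +y, flat on the panel, to a hard stop, then lifting along its own z (clear after 10 mm).
- module_handle (a point): Middle of the handle's bar, 46 mm in front of the centre of the module's back (30 mm off its front); axes as the module's. The bar runs along y: 12 mm thick along x, 16 mm deep along z, 22 mm of space under it. It is free for 44 mm between two flared ends (28 mm wide along x, 20 mm deep, each 10 mm thick, from y = 22 to 32 mm on either side) on 12x10 mm posts, so fingers cannot slip far along it.
- module_keyhole (a point): One of two blind keyholes in the module's back (the other 74 mm further in +y): middle of its 22 mm square opening; from it a 10.5 mm slot runs 34 mm to +y. Play on the studs: 1.5 mm off the panel. Heads are 17 mm: free at the stop and up to 5 mm back from it (best 2.5 mm back), captive beyond. The way from start to stop is 17 to 42 mm, varies and must be felt.
- dock: Sloping dock, fixed: white panel 220 mm wide (y), 140 mm up the slope, on four legs over a 150x200 mm foot plate. Origin: centre of its underside, z up. It is turned so that its face looks to the robot's left: to its own -x and up, the normal 35 degrees from vertical; its edges are 45 and 125 mm high. Two rigid headed studs stand 9.5 mm out of it behind the module; their place along y differs by 6 mm either way.
- dock_face (a point): Centre of the face of the dock's sloping panel, 85 mm above the dock's origin; axes as the dock's (level).
- tray: Shallow open tray of bare aluminium, fixed to the bench: outside 150 mm (x) by 204 mm (y) by 26 mm high, walls and floor 5 mm thick, inside 140 by 194 mm. Origin: centre of its underside, z up; the inner floor is at z = 5 mm. Dock and tray change sides between runs.
- vial_1: Bystander, loose: vial standing between the dock and the tray, 25 mm across, 56 mm high. Origin: centre of its underside.
- vial_2: Bystander, loose: vial standing behind, 25 mm across, 56 mm high. Origin: centre of its underside.
- bench_timer: Bystander, loose: digital timer lying behind, 72x66x21 mm. Origin: centre of its underside.
- beaker: Bystander, loose: open plastic beaker behind, 69 mm across, 83 mm high. Origin: centre of its underside.
- wash_bottle: Bystander, loose: squeeze bottle with a bent spout behind, 65x105x209 mm. Origin: centre of its underside.
Things that resemble listed ones, but are neither listed nor needed, are in the scene too. What is shaped like the module but blue is not meant.

How it is judged:
By the outcome, as a careful person would: the job done as asked, in the order asked, and still so for the second after the job is handed in, with the robot touching nothing.
It also fails if it takes over 48 s, if anything falls off the work surface, if the arm or the gripper's body presses on something with over 40 N, if the wrist force passes 120 N, or if a joint passes its speed limit or range.

## Robot

A 6-joint arm with a two-finger parallel gripper is mounted at the origin on a cart in front of the work surface, level with it; the furniture and walls round the work are solid. World frame = base frame: x ahead of the robot, y to its left, z up, the work surface at z = 0. Lengths are in m, angles in rad, forces in N, time in s.
With the tool pointing down it reaches from about 0.325 to 0.85 m from the base axis. Payload 15.5 kg.
Tool frame: the origin (TCP) lies on the mounting face of the last link; the fingertips stand 191 mm ahead of it and the grasp point (between the pads) lies 172 mm ahead of it; z points along the fingers, y is the direction in which the jaws open and shut (so a half turn about z gives the same grasp; the last joint's range is limited). The gripper opens to 91 mm and grips with 3 to 60 N. Pads are 32 mm wide; open, the fingers measure 118 mm over their backs; the gripper's body (76 mm by 178 mm) begins 60 mm behind the grasp point.
Start: joints at [-1.353, 0.494, 1.345, -0, 1.302, -0.096], TCP at [0.193, -0.594, 0.405] pointing down, gripper open.
Joint ranges: [-2.91, 2.91], [-0.82, 2.16], [0.22, 2.67], [-1.22, 4.37], [0.12, 2.79], [-3.08, 3.08]. Speed limits (rad/s): [1.89, 1.89, 2.57, 3.01, 3.01, 3.01].

## Interface

Orientations are given as a rotation vector (axis times angle).
In Python, from station import get_obs, snapshot, calibration, ctrl gives the robot as it stands.
- The arm moves only by the shell command python3 -m jog 'ROWS'. ROWS is JSON, a list of rows, each an object with "fingers": the opening, from 0 (shut) to 1 (fully open); "linear": the shift along the world's x, y, z in mm, a list of three; "turn": the turn, a rotation vector about the world's x, y, z in degrees, a list of three. In form: [{"fingers": fingers, "linear": [tx, ty, tz], "turn": [wx, wy, wz]}, ...]. A call has 1 to 8 rows; each row is the pose to reach, as a shift and turn from the pose measured when the call began; what a row does not reach only later rows make up. A row lasts 1/8 s, in which the tool goes at most 62.5 mm and 10.7 degrees, less where a joint would pass 70% of its speed; a pose out of reach is approached as far as the arm can. A call with a gripper value outside its range is refused whole. The fingers move at their own pace and stop on an object; the grip force is fixed at half the most. Time passes only in rows, so rows that repeat a pose let the fingers close. It gives the time, the measured TCP pose, the force and the opening at its end, in the units of the state.
- get_obs(): the state, without advancing time (a new reading comes with each control period).
- snapshot(name): name is "scene" or "top"; returns the picture (400x640x3 uint8, red, green, blue); there is no depth.
- calibration(name): a dict with "intrinsics" (3x3 intrinsics, pixels), "distortion" ([k1, k2, p1, p2, k3] as OpenCV has them; the pictures are not rectified), "pose" (4x4, takes a point from camera to world coordinates). Camera axes: x right, y down, z forward; pixel columns grow to the right and rows downward; lengths in m; the calibration is good to about 2 mm. A picture is of the moment at which its call begins. calibration takes no time and is no camera call.
- ctrl.job_done(): hands the job in, once; it reports no verdict.
The state is a dict: "time": time; "joint_positions": joint angles; "qd": joint speeds; "effort": joint torques, N m; "position": TCP position; "tcp_rot": TCP orientation; "contact_force": force on the tool from outside, world axes, zero at the start; "ft_torque": the same for the moment, N m; "opening": finger opening in m.
Only numpy, scipy, OpenCV 4.12 (cv2) and the standard library are available. Lean on these libraries where they do the work, as an engineer would, in place of code of your own. Each camera call takes 0.05 s, during which the arm holds its last target.

## Working session

There is one attempt and no reset: what is moved stays moved. The work goes in short steps, Python scripts to look and compute and a shell command to move; the robot and the scene stay as the last step left them, time stands still between calls to the robot, and variables do not carry over. Pictures are saved under pics/ and viewed, and the job is handed in when it is done.

```bash
ls; mkdir -p pics; python3 - <<'E'
from station import *
import cv2
for n in ("scene","top"):
    im=snapshot(n); cv2.imwrite(f"pics/{n}0.png",cv2.cvtColor(im,cv2.COLOR_RGB2BGR))
    c=calibration(n); print(n,c["intrinsics"],c["distortion"],c["pose"])
print(get_obs())
E
```

```text
pics
scene [[380.85503213   0.         316.1924385 ]
 [  0.         380.85503213 202.25908769]
 [  0.           0.           1.        ]] [-0.04638915  0.          0.          0.          0.        ] [[ 0.75219452 -0.36257116  0.55022319  0.10063482]
 [-0.65876147 -0.394272    0.64076745 -0.55536262]
 [-0.01538619 -0.8444476  -0.53541715  0.54497575]
 [ 0.          0.          0.          1.        ]]
top [[401.77239253   0.         325.68408767]
 [  0.         401.77239253 202.01094436]
 [  0.           0.           1.        ]] [0.02757891 0.         0.         0.         0.        ] [[-0.002943   -0.99691009  0.07849591  0.49026471]
 [-0.99997919  0.00248318 -0.00595479  0.02261372]
 [ 0.00574147 -0.0785118  -0.99689665  0.92971225]
 [ 0.          0.          0.          1.        ]]
{'time': 0.1, 'joint_positions': array([-1.35251717e+00,  4.94103907e-01,  1.34605541e+00,  3.48729035e-05,
        1.30244666e+00, -9.55081346e-02]), 'qd': array([-0.00138558, -0.00068962, -0.00230303, -0.00131499, -0.00035905,
        0.00082176]), 'effort': array([ 2.48517252e-03, -8.80239630e+01, -3.82544911e+01,  7.10518775e-02,
        4.82166326e-02, -2.35341491e-05]), 'position': array([ 0.19289115, -0.59436037,  0.40421309]), 'tcp_rot': array([-3.10200703e+00, -4.90703529e-01,  4.49218235e-05]), 'contact_force': array([-0.50678429, -0.0098112 , -1.14231397]), 'ft_torque': array([-0.03914589,  0.03188688,  0.02895425]), 'opening': 0.09121467602060461}
```

View pics/scene0.png

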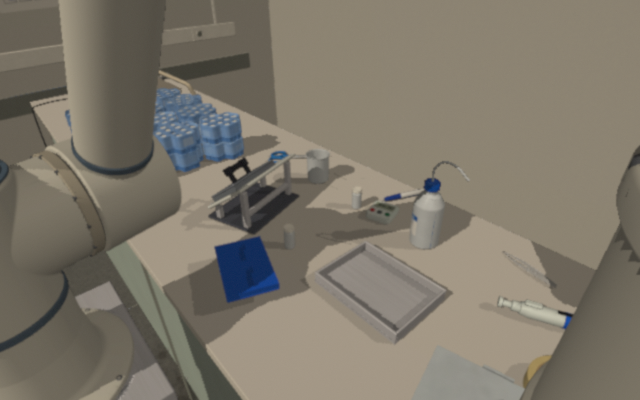

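View pics/top0.png

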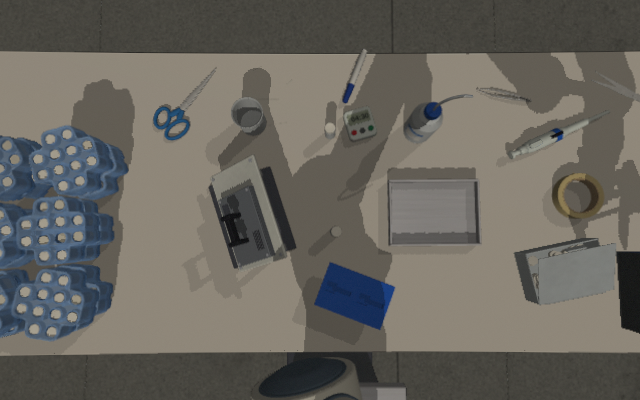

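```bash
python3 - <<'E'
import cv2
im=cv2.imread("pics/top0.png"); 
cv2.imwrite("pics/topc.png",cv2.resize(im[145:280,190:310],None,fx=5,fy=4.4444,interpolation=cv2.INTER_CUBIC) if 0 else cv2.resize(im[145:280,190:310],None,fx=4.4,fy=4.4,interpolation=cv2.INTER_CUBIC))
cv2.imwrite("pics/topt.png",cv2.resize(im[165:260,375:495],None,fx=6,fy=6,interpolation=cv2.INTER_CUBIC))
im=cv2.imread("pics/scene0.png")
cv2.imwrite("pics/scenec.png",cv2.resize(im[140:235,200:310],None,fx=6,fy=6,interpolation=cv2.INTER_CUBIC))
E
```

```text
(no output)
```

View pics/topc.png

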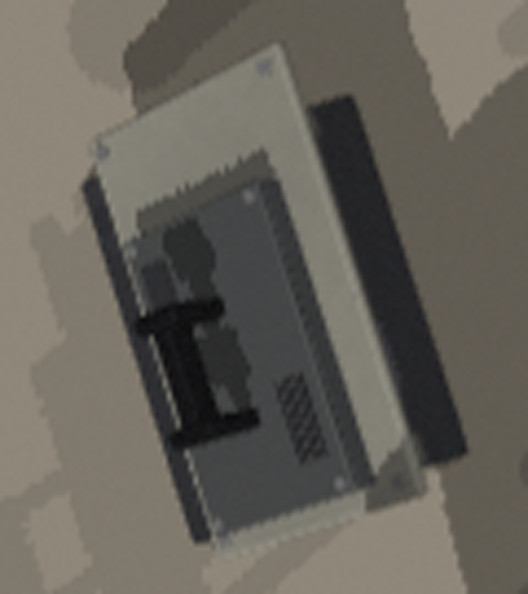

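View pics/topt.png

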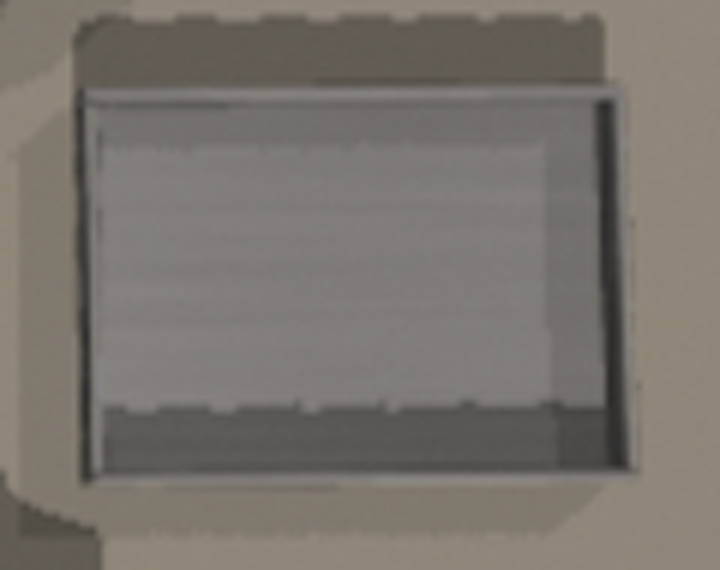

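View pics/scenec.png

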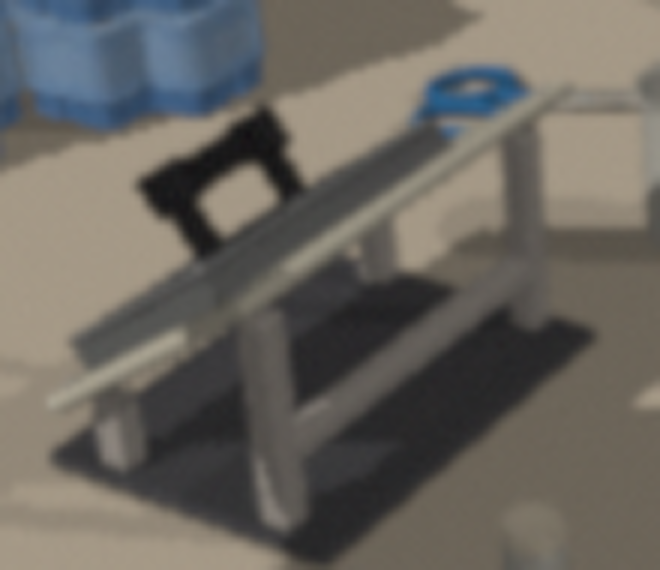

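```bash
cat > h.py <<'E'
import numpy as np, cv2
from station import *
from scipy.optimize import least_squares
from scipy.spatial.transform import Rotation as R
def proj(name,P):
    c=calibration(name); T=np.linalg.inv(np.array(c["pose"]))
    return cv2.projectPoints(np.asarray(P,float).reshape(-1,1,3),cv2.Rodrigues(T[:3,:3])[0],T[:3,3],np.array(c["intrinsics"]),np.array(c["distortion"]))[0].reshape(-1,2)
def ray(name,px,z):
    c=calibration(name); T=np.array(c["pose"])
    u=cv2.undistortPoints(np.asarray(px,float).reshape(-1,1,2),np.array(c["intrinsics"]),np.array(c["distortion"])).reshape(-1,2)
    d=np.c_[u,np.ones(len(u))]@T[:3,:3].T
    return T[:3,3]+d*((z-T[2,3])/d[:,2])[:,None]
S,C=np.sin(np.radians(35)),np.cos(np.radians(35))
def dockR(yaw): # columns u,v,n in world
    Rz=R.from_euler('z',yaw).as_matrix()
    return Rz@np.array([[C,0,-S],[0,1,0],[S,0,C]])
def panel(p):
    M=dockR(p[2]); o=np.array([p[0],p[1],.085])
    return [o+M@[a*.07,b*.11,0] for a,b in((-1,1),(1,1),(1,-1),(-1,-1))]
def modpts(p):
    M=dockR(p[2]); o=np.array([p[0],p[1],.085])+M@[p[3],p[4],p[5] if len(p)>5 else 0.001]
    q=[o+M@[a*.048,b*.075,.016] for a,b in((-1,1),(1,1),(1,-1),(-1,-1))]
    q+=[o+M@[a*.014,b*.032,.056] for a,b in((-1,1),(1,1),(1,-1),(-1,-1))]
    return q
E
cat > fit.py <<'E'
from h import *
off=np.array([190,145])
pp=np.array([(95,140),(278,45),(424,495),(212,548)])/4.4+off
mp=np.array([(128,245),(262,180),(362,490),(213,540),(140,327),(220,302),(256,422),(174,442)])/4.4+off
def res(p): return np.r_[(proj("top",panel(p))-pp).ravel(),(proj("top",modpts(p))-mp).ravel()]
best=None
for y0 in (-1.6,-1.2,-2):
    s=least_squares(res,[.47,.2,y0,0,0],x_scale=[.1,.1,.3,.02,.02],loss='soft_l1')
    if best is None or s.cost<best.cost: best=s
p=best.x; print(p,np.degrees(p[2]),best.cost); print(best.fun.reshape(-1,2).round(1))
np.save("p.npy",p)
for n in("top","scene"):
    im=cv2.imread(f"pics/{n}0.png");k=4
    im=cv2.resize(im,None,fx=k,fy=k,interpolation=cv2.INTER_CUBIC)
    for pts,col in((panel(p),(0,0,255)),(modpts(p)[:4],(0,255,0)),(modpts(p)[4:],(255,0,255))):
        cv2.polylines(im,[((proj(n,pts)+.5)*k-.5).round().astype(int).reshape(-1,1,2)],True,col,1)
    cv2.imwrite(f"pics/fit_{n}.png",im[145*k:280*k,190*k:310*k] if n=="top" else im[140*k:235*k,200*k:310*k])
tr=np.array([(78,90),(622,85),(636,470),(83,478)])/6+[375,165]
t=ray("top",tr,.026); print(t.round(4)); c=t.mean(0); print(c,np.linalg.norm(np.roll(t,1,0)-t,axis=1))
print(np.degrees(np.arctan2(*(t[0]+t[3]-t[1]-t[2])[:2])))
M=dockR(p[2]);h=np.array([p[0],p[1],.085])+M@[p[3],p[4],.047]
print("handle",h,"\n",M)
E
python3 fit.py
```

```text
[ 0.53012649  0.18447705 -1.26186202  0.00279612 -0.02547571] -72.29936792811002 28.159471992224066
[[-1.4 -0.5]
 [ 0.5 -1.7]
 [-0.1  0.3]
 [ 1.   2.5]
 [ 0.3 -0.9]
 [ 0.6 -0.4]
 [ 0.1  0.9]
 [ 1.5 -0.4]
 [-0.6 -2.1]
 [-9.6 -0.3]
 [-8.2  3.7]
 [ 1.   2.5]]
[[ 0.6111 -0.1242  0.026 ]
 [ 0.6124 -0.329   0.026 ]
 [ 0.468  -0.3294  0.026 ]
 [ 0.4653 -0.1238  0.026 ]]
[ 0.53920823 -0.22659793  0.026     ] [0.14577494 0.20485989 0.14441732 0.20562457]
-0.5491051356966087
handle [0.49835682 0.20023116 0.12510394] 
 [[ 0.24905791  0.95265813 -0.17439223]
 [-0.78037185  0.30404357  0.54642225]
 [ 0.57357644  0.          0.81915204]]
```

```bash
sed -i 's/^def res.*/def res(p): return np.r_[(proj("top",panel(p))-pp).ravel(),(proj("top",modpts(p))-mp)[[0,1,2,3,4,7]].ravel()]/' fit.py; python3 fit.py
```

```text
[ 0.53011633  0.1845387  -1.26303479  0.00135534 -0.02561065] -72.36656293147563 8.789123440702497
[[-1.4 -0.5]
 [ 0.5 -1.7]
 [-0.2  0.4]
 [ 0.9  2.5]
 [-0.1 -0.7]
 [ 0.1 -0.1]
 [-0.5  1.2]
 [ 1.  -0.2]
 [-1.1 -1.8]
 [ 0.5  2.7]]
[[ 0.6111 -0.1242  0.026 ]
 [ 0.6124 -0.329   0.026 ]
 [ 0.468  -0.3294  0.026 ]
 [ 0.4653 -0.1238  0.026 ]]
[ 0.53920823 -0.22659793  0.026     ] [0.14577494 0.20485989 0.14441732 0.20562457]
-0.5491051356966087
handle [0.49787903 0.20141394 0.12427754] 
 [[ 0.24814254  0.95301405 -0.17375128]
 [-0.7806634   0.30292611  0.5466264 ]
 [ 0.57357644  0.          0.81915204]]
```

View pics/fit_top.png

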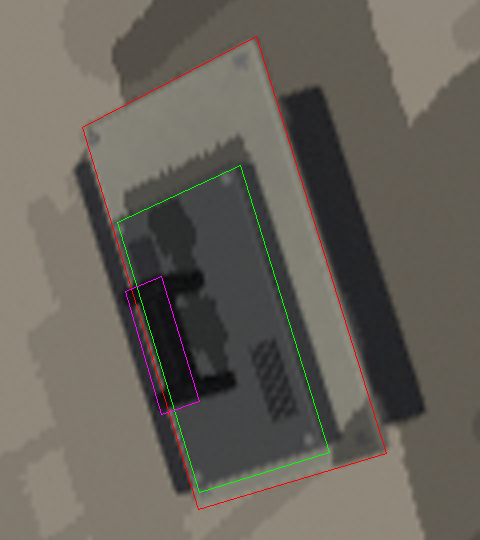

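View pics/fit_scene.png

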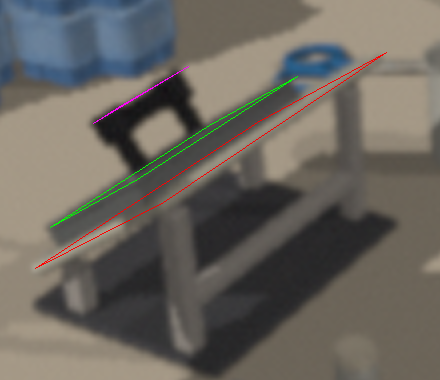

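```bash
cat > plan.py <<'E'
from h import *
p=np.load("p.npy");M=dockR(p[2]);h=np.array([p[0],p[1],.085])+M@[p[3],p[4],.047]
o=get_obs();R0=R.from_rotvec(o["tcp_rot"]);print(R0.as_matrix().round(3),o["position"],o["joint_positions"].round(3))
u,v,n=M.T
for s in(1,-1):
    y=s*u;z=-n;x=np.cross(y,z)
    Rt=R.from_matrix(np.c_[x,y,z]); w=(Rt*R0.inv()).as_rotvec(degrees=True)
    print("s",s,"x",x.round(3),"turn",w.round(1),np.linalg.norm(w).round(1))
for d in(.172,.262):
    t=h+n*d; print(d,t.round(4),"shift mm",((t-o["position"])*1000).round(1))
E
python3 plan.py
```

```text
[[ 0.951  0.309 -0.   ]
 [ 0.309 -0.951  0.001]
 [ 0.    -0.001 -1.   ]] [ 0.19289115 -0.59436037  0.40421309] [-1.353  0.494  1.346  0.     1.302 -0.096]
s 1 x [0.953 0.303 0.   ] turn [-33.4 -10.7  -0.3] 35.1
s -1 x [-0.953 -0.303  0.   ] turn [-16.5  51.4 171.4] 179.7
0.172 [0.468  0.2954 0.2652] shift mm [ 275.1  889.8 -139. ]
0.262 [0.4524 0.3446 0.3389] shift mm [259.5 939.  -65.3]
```

```bash
python3 -m jog '[{"fingers":1,"linear":[35,45,10],"turn":[0,0,0]},{"fingers":1,"linear":[80,85,20],"turn":[0,0,0]},{"fingers":1,"linear":[120,130,30],"turn":[0,0,0]},{"fingers":1,"linear":[160,175,40],"turn":[0,0,0]},{"fingers":1,"linear":[200,220,40],"turn":[0,0,0]},{"fingers":1,"linear":[230,270,40],"turn":[0,0,0]},{"fingers":1,"linear":[255,325,40],"turn":[0,0,0]},{"fingers":1,"linear":[275,380,40],"turn":[0,0,0]}]'
```

```text
time: 1.1
position: [0.4685, -0.2125, 0.444]
tcp_rot: [-3.102, -0.491, 0.0]
contact_force: [2.0, -1.1, -0.1]
opening: 0.0911
```

```bash
python3 -m jog '[{"fingers":1,"linear":[10,60,0],"turn":[0,0,0]},{"fingers":1,"linear":[15,120,0],"turn":[-4,-1.3,0]},{"fingers":1,"linear":[15,180,0],"turn":[-10,-3.2,0]},{"fingers":1,"linear":[15,240,0],"turn":[-16,-5,0]},{"fingers":1,"linear":[10,300,0],"turn":[-22,-7,-0.2]},{"fingers":1,"linear":[5,360,-5],"turn":[-27,-8.6,-0.3]},{"fingers":1,"linear":[0,415,-10],"turn":[-31,-10,-0.3]},{"fingers":1,"linear":[-5,470,-20],"turn":[-33.4,-10.7,-0.3]}]'; python3 plan.py
```

```text
time: 2.1
position: [0.4629, 0.2597, 0.4239]
tcp_rot: [2.503, 0.39, 0.124]
contact_force: [0.3, -0.2, -0.1]
opening: 0.0911
[[ 0.953  0.249  0.175]
 [ 0.304 -0.779 -0.548]
 [ 0.     0.575 -0.818]] [0.4628995  0.25965782 0.42385918] [ 0.569  0.409  1.529 -0.598  1.414  1.99 ]
s 1 x [0.953 0.303 0.   ] turn [ 0.1  0.  -0.1] 0.1
s -1 x [-0.953 -0.303  0.   ] turn [-31.4  98.5 147.3] 179.9
0.172 [0.468  0.2954 0.2652] shift mm [   5.1   35.8 -158.7]
0.262 [0.4524 0.3446 0.3389] shift mm [-10.5  85.  -85. ]
```

```bash
python3 -m jog '[{"fingers":1,"linear":[-4,30,-30],"turn":[0.1,0,-0.1]},{"fingers":1,"linear":[-8,60,-60],"turn":[0.1,0,-0.1]},{"fingers":1,"linear":[-10.5,85,-85],"turn":[0.1,0,-0.1]},{"fingers":1,"linear":[-10.5,85,-85],"turn":[0.1,0,-0.1]}]'; python3 plan.py; python3 - <<'E'
from h import *
a=cv2.cvtColor(snapshot("scene"),cv2.COLOR_RGB2BGR);b=cv2.cvtColor(snapshot("top"),cv2.COLOR_RGB2BGR)
cv2.imwrite("pics/a1.png",cv2.resize(a[60:240,150:350],None,fx=3.9,fy=3.3))
cv2.imwrite("pics/b1.png",cv2.resize(b[120:290,130:310],None,fx=3.3,fy=3.3))
E
```

```text
time: 2.6
position: [0.4518, 0.3457, 0.3368]
tcp_rot: [2.503, 0.391, 0.12]
contact_force: [0.4, -1.0, 0.2]
opening: 0.0915
[[ 0.953  0.25   0.173]
 [ 0.304 -0.779 -0.548]
 [-0.002  0.575 -0.818]] [0.45179961 0.34571325 0.33682774] [ 0.699  0.574  1.5   -0.573  1.368  2.165]
s 1 x [0.953 0.303 0.   ] turn [ 0.1 -0.1 -0.1] 0.2
s -1 x [-0.953 -0.303  0.   ] turn [-31.2  98.4 147.3] 179.9
0.172 [0.468  0.2954 0.2652] shift mm [ 16.2 -50.3 -71.7]
0.262 [0.4524 0.3446 0.3389] shift mm [ 0.6 -1.1  2.1]
```

View pics/a1.png

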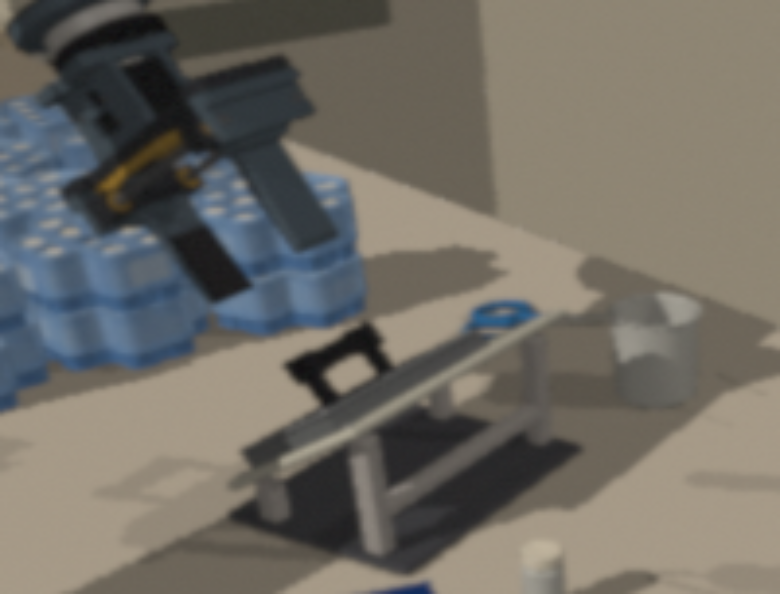

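View pics/b1.png

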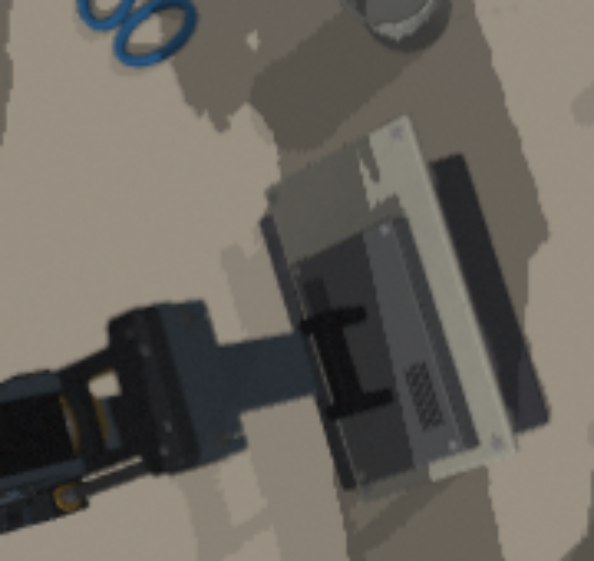

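```bash
cat > ov.py <<'E'
from h import *
import sys
p=np.load("p.npy");M=dockR(p[2]);o=np.array([p[0],p[1],.085])+M@[p[3],p[4],.001]
def box(c,s):
    P=np.array([[a,b,d] for a in(-1,1) for b in(-1,1) for d in(-1,1)])*np.array(s)/2+c
    return o+P@M.T
B=[box([0,s*.027,.046],[.028,.010,.020]) for s in(1,-1)]+[box([0,s*.027,.026],[.012,.010,.020]) for s in(1,-1)]+[box([0,0,.046],[.012,.044,.016]),box([0,0,.008],[.096,.15,.016])]
k=7
for n,(r0,r1,c0,c1) in(("top",(185,270,205,300)),("scene",(155,225,200,290))):
    im=cv2.resize(cv2.imread(f"pics/{n}0.png"),None,fx=k,fy=k,interpolation=cv2.INTER_CUBIC)
    for b in B:
        q=((proj(n,b)+.5)*k).astype(np.int32); cv2.polylines(im,[cv2.convexHull(q)],True,(0,255,255),1)
    cv2.imwrite(f"pics/ov_{n}.png",im[r0*k:r1*k,c0*k:c1*k])
E
python3 ov.py
```

```text
(no output)
```

View pics/ov_top.png

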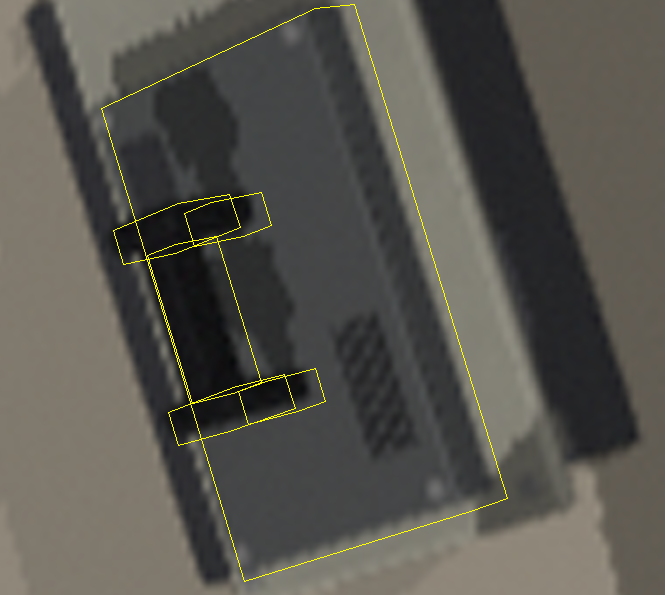

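View pics/ov_scene.png

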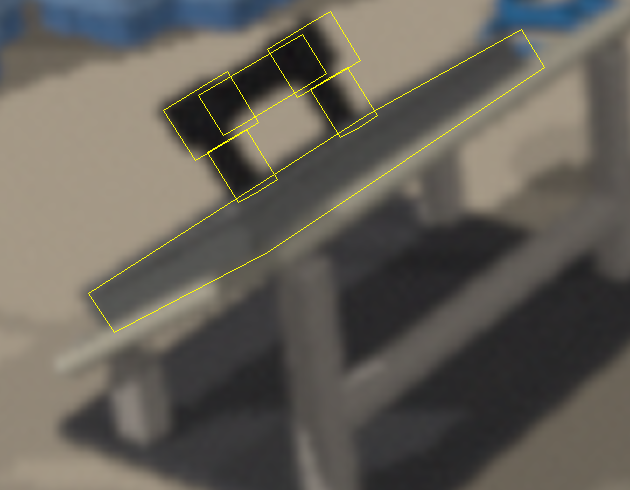

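```bash
python3 -m jog '[{"fingers":1,"linear":[4,-12,-17],"turn":[0.1,-0.1,-0.1]},{"fingers":1,"linear":[8,-25,-35],"turn":[0.1,-0.1,-0.1]},{"fingers":1,"linear":[12,-38,-54],"turn":[0.1,-0.1,-0.1]},{"fingers":1,"linear":[14.5,-45,-64],"turn":[0.1,-0.1,-0.1]},{"fingers":1,"linear":[16.2,-51,-72.5],"turn":[0.1,-0.1,-0.1]},{"fingers":1,"linear":[16.2,-51,-72.5],"turn":[0.1,-0.1,-0.1]}]'; python3 plan.py|tail -1; python3 - <<'E'
from h import *
a=cv2.cvtColor(snapshot("scene"),cv2.COLOR_RGB2BGR);b=cv2.cvtColor(snapshot("top"),cv2.COLOR_RGB2BGR)
cv2.imwrite("pics/a2.png",cv2.resize(a[100:240,180:310],None,fx=4.2,fy=4.2))
cv2.imwrite("pics/b2.png",cv2.resize(b[120:290,130:310],None,fx=3.3,fy=3.3))
E
```

```text
time: 3.45
position: [0.4687, 0.2931, 0.2665]
tcp_rot: [2.506, 0.385, 0.124]
contact_force: [-0.8, -0.4, 0.1]
opening: 0.0911
0.262 [0.4524 0.3446 0.3389] shift mm [-16.4  51.6  72.4]
```

View pics/a2.png

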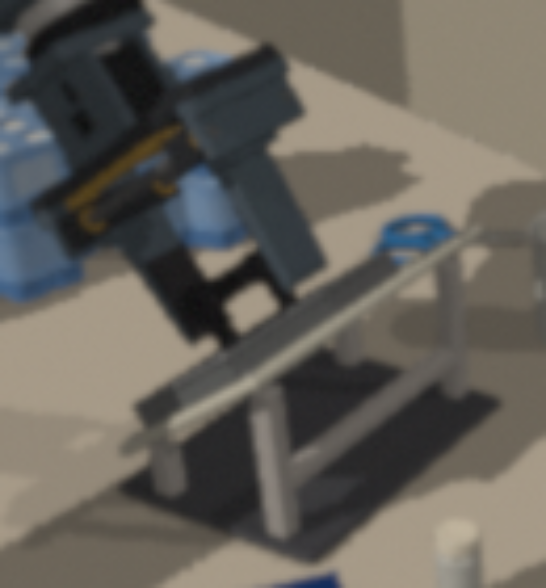

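View pics/b2.png

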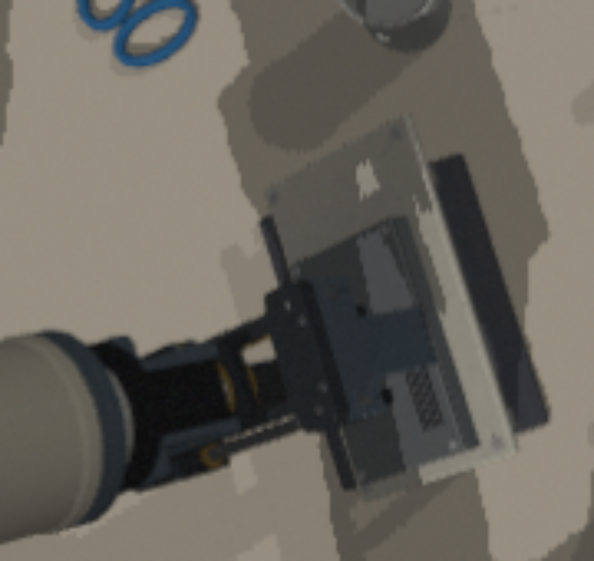

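```bash
python3 -m jog '[{"fingers":0.3,"linear":[0,0,0],"turn":[0,0,0]},{"fingers":0.3,"linear":[0,0,0],"turn":[0,0,0]},{"fingers":0.3,"linear":[0,0,0],"turn":[0,0,0]},{"fingers":0.3,"linear":[0,0,0],"turn":[0,0,0]},{"fingers":0.3,"linear":[0,0,0],"turn":[0,0,0]}]';  python3 plan.py|tail -2;python3 - <<'E'
from h import *
a=cv2.cvtColor(snapshot("scene"),cv2.COLOR_RGB2BGR)
cv2.imwrite("pics/a3.png",cv2.resize(a[150:240,200:290],None,fx=6,fy=6,interpolation=cv2.INTER_CUBIC))
E
```

```text
time: 4.18
position: [0.4687, 0.2937, 0.2669]
tcp_rot: [2.506, 0.385, 0.125]
contact_force: [0.5, 0.1, 0.4]
opening: 0.0442
0.172 [0.468  0.2954 0.2652] shift mm [-0.7  1.8 -1.7]
0.262 [0.4524 0.3446 0.3389] shift mm [-16.4  51.   72. ]
```

View pics/a3.png

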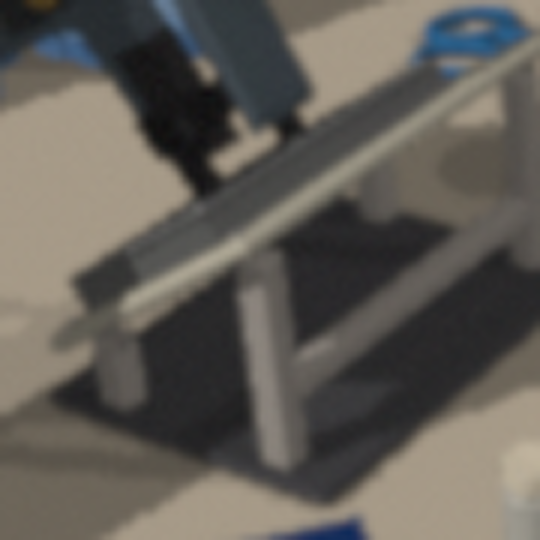

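```bash
python3 -m jog '[{"fingers":0.25,"linear":[-0.7,2,-1.6],"turn":[0,0,0]},{"fingers":0.2,"linear":[-0.7,2,-1.6],"turn":[0,0,0]},{"fingers":0.2,"linear":[-0.7,2,-1.6],"turn":[0,0,0]},{"fingers":0.18,"linear":[-0.7,2,-1.6],"turn":[0,0,0]},{"fingers":0.18,"linear":[-0.7,2,-1.6],"turn":[0,0,0]}]';  python3 plan.py|tail -2
```

```text
time: 4.85
position: [0.4679, 0.296, 0.2652]
tcp_rot: [2.507, 0.386, 0.125]
contact_force: [-2.5, 6.0, -3.0]
opening: 0.0165
0.172 [0.468  0.2954 0.2652] shift mm [ 0.1 -0.5  0. ]
0.262 [0.4524 0.3446 0.3389] shift mm [-15.6  48.7  73.7]
```

```bash
python3 -m jog '[{"fingers":0.18,"linear":[-0.6,2,-1.4],"turn":[0,0,0]},{"fingers":0.16,"linear":[-0.6,2,-1.4],"turn":[0,0,0]},{"fingers":0.14,"linear":[-0.6,2,-1.4],"turn":[0,0,0]},{"fingers":0.14,"linear":[-0.6,2,-1.4],"turn":[0,0,0]}]';  python3 plan.py|tail -2
```

```text
time: 5.35
position: [0.4673, 0.298, 0.2638]
tcp_rot: [2.507, 0.386, 0.126]
contact_force: [-1.0, 2.5, -1.3]
opening: 0.0126
0.172 [0.468  0.2954 0.2652] shift mm [ 0.7 -2.5  1.4]
0.262 [0.4524 0.3446 0.3389] shift mm [-15.   46.7  75.1]
```

```bash
python3 -m jog '[{"fingers":0,"linear":[-0.1,0.5,-0.3],"turn":[0,0,0]},{"fingers":0,"linear":[-0.1,0.5,-0.3],"turn":[0,0,0]},{"fingers":0,"linear":[-0.1,0.5,-0.3],"turn":[0,0,0]}]';  python3 plan.py|tail -2; python3 -c "
from h import *
print(get_obs()['ft_torque'],dockR(np.load('p.npy')[2])[:,1])"
```

```text
time: 5.72
position: [0.4672, 0.2984, 0.2635]
tcp_rot: [2.507, 0.385, 0.126]
contact_force: [0.9, 1.1, -1.8]
opening: 0.012
0.172 [0.468  0.2954 0.2652] shift mm [ 0.8 -3.   1.7]
0.262 [0.4524 0.3446 0.3389] shift mm [-14.9  46.2  75.4]
[ 0.51034436  0.18207857 -0.0556225 ] [0.95301405 0.30292611 0.        ]
```

```bash
python3 -m jog '[{"fingers":0,"linear":[2.9,0.9,0],"turn":[0,0,0]},{"fingers":0,"linear":[5.7,1.8,0],"turn":[0,0,0]},{"fingers":0,"linear":[8.6,2.7,0],"turn":[0,0,0]},{"fingers":0,"linear":[11.4,3.6,0],"turn":[0,0,0]}]'; cat > m.py <<'E'
from h import *
o=get_obs();M=dockR(np.load('p.npy')[2]);P=np.array([0.4672,0.2984,0.2635])
print("uvn disp mm",((o['position']-P)@M*1000).round(2),"F uvn",(o['contact_force']@M).round(2),"T uvn",(o['ft_torque']@M).round(2),o['opening'],o['time'])
print("turn back",(R.from_rotvec([2.507,.385,.126])*R.from_rotvec(o['tcp_rot']).inv()).as_rotvec(degrees=True).round(2))
E
python3 m.py
```

```text
time: 6.22
position: [0.4788, 0.3021, 0.2635]
tcp_rot: [2.507, 0.385, 0.125]
contact_force: [-4.4, 3.3, 1.9]
opening: 0.0115
uvn disp mm [-0.000e+00  1.214e+01  1.000e-02] F uvn [-2.57 -3.17  4.16] T uvn [-0.62  0.7   0.02] 0.011541133062395955 6.225
turn back [ 0.   -0.04 -0.01]
```

```bash
python3 -m jog '[{"fingers":0,"linear":[1.5,0.5,0],"turn":[0,0,0]},{"fingers":0,"linear":[2.9,0.9,0],"turn":[0,0,0]},{"fingers":0,"linear":[3.8,1.2,0],"turn":[0,0,0]}]'; python3 m.py
```

```text
time: 6.6
position: [0.4826, 0.3033, 0.2635]
tcp_rot: [2.507, 0.385, 0.125]
contact_force: [-4.4, 3.0, 1.1]
opening: 0.0121
uvn disp mm [1.000e-02 1.616e+01 5.000e-02] F uvn [-2.81 -3.28  3.31] T uvn [-0.55  0.65 -0.07] 0.012088191428692933 6.6
turn back [ 0.   -0.04 -0.  ]
```

```bash
python3 -m jog '[{"fingers":0,"linear":[1,0.3,0],"turn":[0,0,0]},{"fingers":0,"linear":[1.9,0.6,0],"turn":[0,0,0]}]'; python3 m.py
```

```text
time: 6.85
position: [0.4845, 0.3039, 0.2635]
tcp_rot: [2.507, 0.385, 0.125]
contact_force: [-3.7, 2.8, 1.6]
opening: 0.0115
uvn disp mm [1.000e-02 1.819e+01 5.000e-02] F uvn [-2.2  -2.66  3.53] T uvn [-0.47  0.67  0.01] 0.011517534646868458 6.85
turn back [ 0.01 -0.04 -0.  ]
```

```bash
python3 -m jog '[{"fingers":0,"linear":[1,0.3,0],"turn":[0,0,0]},{"fingers":0,"linear":[1.9,0.6,0],"turn":[0,0,0]}]'; python3 m.py
```

```text
time: 7.1
position: [0.4865, 0.3046, 0.2636]
tcp_rot: [2.507, 0.385, 0.125]
contact_force: [-4.5, 3.0, 1.8]
opening: 0.0119
uvn disp mm [2.000e-02 2.022e+01 9.000e-02] F uvn [-2.4  -3.41  3.87] T uvn [-0.6   0.68  0.02] 0.011932022713627923 7.1
turn back [ 0.01 -0.04 -0.  ]
```

```bash
python3 -m jog '[{"fingers":0,"linear":[1,0.3,0],"turn":[0,0,0]},{"fingers":0,"linear":[1.9,0.6,0],"turn":[0,0,0]},{"fingers":0,"linear":[2.9,0.9,0],"turn":[0,0,0]}]'; python3 m.py;python3 - <<'E'
from h import *
a=cv2.cvtColor(snapshot("scene"),cv2.COLOR_RGB2BGR);b=cv2.cvtColor(snapshot("top"),cv2.COLOR_RGB2BGR)
cv2.imwrite("pics/ab4.png",np.hstack([cv2.resize(a[150:240,200:290],(400,400)),cv2.resize(b[145:275,185:315],(400,400))]))
E
```

```text
time: 7.48
position: [0.4894, 0.3055, 0.2636]
tcp_rot: [2.507, 0.385, 0.125]
contact_force: [-5.9, 2.1, 1.1]
opening: 0.012
uvn disp mm [2.000e-02 2.328e+01 8.000e-02] F uvn [-2.44 -4.98  3.05] T uvn [-0.56  0.69 -0.01] 0.011963468368357181 7.475
turn back [ 0.01 -0.05  0.  ]
```

View pics/ab4.png

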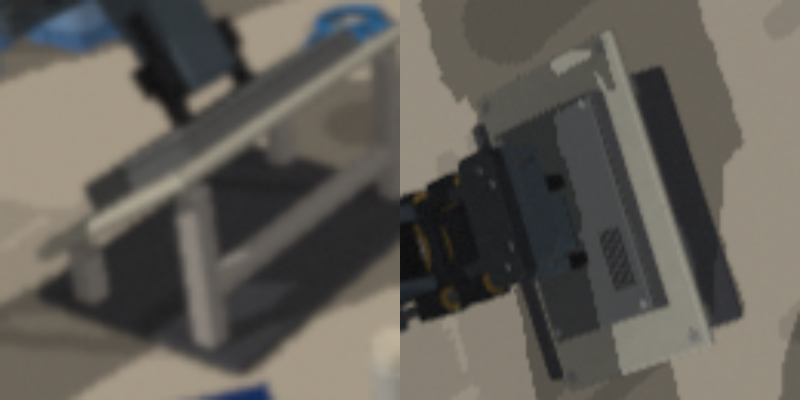

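```bash
python3 -m jog '[{"fingers":0,"linear":[1,0.3,0],"turn":[0,0,0]},{"fingers":0,"linear":[1.9,0.6,0],"turn":[0,0,0]}]'; python3 m.py
```

```text
time: 7.82
position: [0.4914, 0.3061, 0.2636]
tcp_rot: [2.507, 0.385, 0.125]
contact_force: [-4.6, 3.2, 2.7]
opening: 0.0122
uvn disp mm [2.000e-02 2.538e+01 1.000e-01] F uvn [-2.09 -3.37  4.81] T uvn [-0.57  0.67 -0.03] 0.012150802256333769 7.825
turn back [ 0.   -0.04 -0.  ]
```

```bash
python3 -m jog '[{"fingers":0,"linear":[1,0.3,0],"turn":[0,0,0]},{"fingers":0,"linear":[1.9,0.6,0],"turn":[0,0,0]}]'; python3 m.py
```

```text
time: 8.07
position: [0.4933, 0.3067, 0.2636]
tcp_rot: [2.507, 0.385, 0.125]
contact_force: [-4.9, 1.9, 2.3]
opening: 0.0119
uvn disp mm [ 0.03 27.37  0.12] F uvn [-1.38 -4.06  3.83] T uvn [-0.49  0.74 -0.05] 0.011858902964551154 8.075
turn back [ 0.01 -0.05 -0.  ]
```

```bash
python3 -m jog '[{"fingers":0,"linear":[1,0.3,0],"turn":[0,0,0]},{"fingers":0,"linear":[1.9,0.6,0],"turn":[0,0,0]}]'; python3 m.py
```

```text
time: 8.32
position: [0.4952, 0.3074, 0.2636]
tcp_rot: [2.507, 0.385, 0.125]
contact_force: [-4.9, 3.4, 2.3]
opening: 0.0117
uvn disp mm [2.000e-02 2.936e+01 1.400e-01] F uvn [-2.58 -3.61  4.57] T uvn [-0.53  0.61 -0.  ] 0.011691612814635745 8.325
turn back [ 0.01 -0.05  0.  ]
```

```bash
python3 -m jog '[{"fingers":0,"linear":[1,0.3,0],"turn":[0,0,0]},{"fingers":0,"linear":[1.9,0.6,0],"turn":[0,0,0]}]'; python3 m.py
```

```text
time: 8.57
position: [0.497, 0.308, 0.2636]
tcp_rot: [2.507, 0.385, 0.125]
contact_force: [-4.0, 3.3, 3.5]
opening: 0.0118
uvn disp mm [2.000e-02 3.134e+01 1.600e-01] F uvn [-1.56 -2.86  5.32] T uvn [-0.55  0.68 -0.  ] 0.011802742516637793 8.575
turn back [ 0.01 -0.05  0.  ]
```

```bash
python3 -m jog '[{"fingers":0,"linear":[1,0.3,0],"turn":[0,0,0]},{"fingers":0,"linear":[1.9,0.6,0],"turn":[0,0,0]}]'; python3 m.py
```

```text
time: 8.82
position: [0.499, 0.3085, 0.2637]
tcp_rot: [2.507, 0.385, 0.125]
contact_force: [-4.1, 3.5, 2.4]
opening: 0.0118
uvn disp mm [ 0.04 33.34  0.16] F uvn [-2.39 -2.83  4.56] T uvn [-0.53  0.61 -0.  ] 0.011765287123281176 8.825
turn back [ 0.01 -0.06  0.01]
```

```bash
python3 -m jog '[{"fingers":0,"linear":[1,0.3,0],"turn":[0,0,0]},{"fingers":0,"linear":[1.5,0.5,0],"turn":[0,0,0]}]'; python3 m.py
```

```text
time: 9.07
position: [0.5001, 0.309, 0.2636]
tcp_rot: [2.507, 0.385, 0.123]
contact_force: [-10.8, 2.6, 5.7]
opening: 0.0117
uvn disp mm [ 0.   34.58  0.17] F uvn [-1.45 -9.48  7.92] T uvn [-1.35  0.6  -0.  ] 0.011650219582114481 9.075
turn back [ 0.04 -0.11  0.03]
```

```bash
python3 -m jog '[{"fingers":0,"linear":[0.7,0.2,0],"turn":[0,0,0]},{"fingers":0,"linear":[0.7,0.2,0],"turn":[0,0,0]}]'; python3 m.py
```

```text
time: 9.32
position: [0.5003, 0.3091, 0.2636]
tcp_rot: [2.506, 0.385, 0.122]
contact_force: [-9.1, 3.1, 5.2]
opening: 0.012
uvn disp mm [-3.000e-02  3.478e+01  2.000e-01] F uvn [-1.65 -7.73  7.52] T uvn [-1.17  0.69 -0.05] 0.011964103049735528 9.325
turn back [ 0.07 -0.17  0.06]
```

```bash
python3 -m jog '[{"fingers":0,"linear":[1.2,0.4,0],"turn":[0,0,0]},{"fingers":0,"linear":[1.2,0.4,0],"turn":[0,0,0]}]'; python3 m.py; python3 - <<'E'
from h import *
b=cv2.cvtColor(snapshot("top"),cv2.COLOR_RGB2BGR)
cv2.imwrite("pics/b5.png",cv2.resize(b[145:275,185:315],None,fx=4,fy=4))
E
```

```text
time: 9.57
position: [0.5007, 0.3093, 0.2636]
tcp_rot: [2.506, 0.385, 0.119]
contact_force: [-12.9, 2.9, 6.4]
opening: 0.0117
uvn disp mm [-0.13 35.25  0.18] F uvn [ -1.82 -11.38   9.06] T uvn [-1.57  0.65 -0.11] 0.011688528973313525 9.575
turn back [ 0.13 -0.27  0.11]
```

View pics/b5.png

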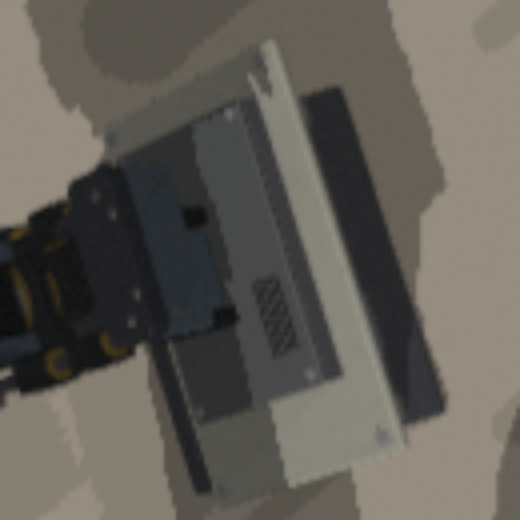

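```bash
python3 -m jog '[{"fingers":0,"linear":[-1.5,-0.5,0],"turn":[0.1,-0.2,0.1]},{"fingers":0,"linear":[-2.7,-0.85,0],"turn":[0.13,-0.27,0.1]},{"fingers":0,"linear":[-2.7,-0.85,0],"turn":[0.13,-0.27,0.1]}]'; python3 m.py
```

```text
time: 10.0
position: [0.4982, 0.3084, 0.2636]
tcp_rot: [2.507, 0.385, 0.127]
contact_force: [0.4, 2.2, -1.2]
opening: 0.0117
uvn disp mm [-0.08 32.56  0.17] F uvn [-2.33  1.02  0.13] T uvn [0.04 0.64 0.05] 0.011712211974766205 10.0
turn back [-0.01  0.02 -0.  ]
```

```bash
python3 -m jog '[{"fingers":0,"linear":[-0.5,0.9,1.6],"turn":[0,0,0]},{"fingers":0,"linear":[-0.7,2.2,3.3],"turn":[0,0,0]},{"fingers":0,"linear":[-0.7,2.2,3.3],"turn":[0,0,0]}]'; python3 m.py
```

```text
time: 10.38
position: [0.4975, 0.3107, 0.267]
tcp_rot: [2.507, 0.385, 0.127]
contact_force: [0.3, -1.1, -3.8]
opening: 0.0119
uvn disp mm [-0.11 32.59  4.29] F uvn [-1.26  0.   -3.73] T uvn [-0.01  0.77 -0.01] 0.01185616177191216 10.375
turn back [-0.01  0.03 -0.  ]
```

```bash
python3 -m jog '[{"fingers":0,"linear":[-0.9,2.7,4.1],"turn":[0,0,0]},{"fingers":0,"linear":[-1.9,6,9],"turn":[0,0,0]},{"fingers":0,"linear":[-3.5,10.9,16.4],"turn":[0,0,0]},{"fingers":0,"linear":[-6.1,19.1,28.7],"turn":[0,0,0]},{"fingers":0,"linear":[-8.7,27.3,41],"turn":[0,0,0]},{"fingers":0,"linear":[-12.2,38.3,57.3],"turn":[0,0,0]}]'; python3 m.py;  python3 - <<'E'
from h import *
a=cv2.cvtColor(snapshot("scene"),cv2.COLOR_RGB2BGR);b=cv2.cvtColor(snapshot("top"),cv2.COLOR_RGB2BGR)
cv2.imwrite("pics/ab6.png",np.hstack([cv2.resize(a[100:240,170:310],(400,400)),cv2.resize(b[125:275,165:315],(400,400))]))
E
```

```text
time: 11.12
position: [0.485, 0.3496, 0.3253]
tcp_rot: [2.507, 0.385, 0.127]
contact_force: [0.5, 0.3, -3.5]
opening: 0.012
uvn disp mm [-0.15 32.47 75.53] F uvn [-2.1   0.59 -2.83] T uvn [0.04 0.71 0.03] 0.01201937825137358 11.125
turn back [-0.02  0.02 -0.01]
```

View pics/ab6.png

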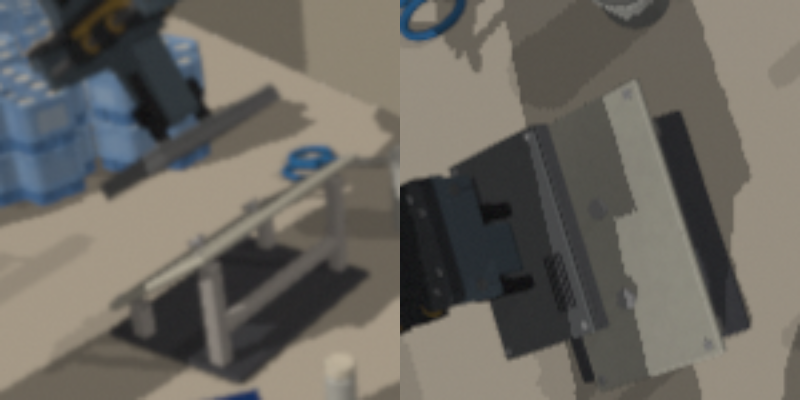

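```bash
cat > plan2.py <<'E'
from h import *
o=get_obs();R0=R.from_rotvec(o["tcp_rot"])
a=np.radians(0.3);x=np.array([-np.sin(a),np.cos(a),0]);z=np.array([0,0,-1.]);Rt=R.from_matrix(np.c_[x,np.cross(z,x),z])
w=(Rt*R0.inv()).as_rotvec(degrees=True);print("turn",w.round(2),np.linalg.norm(w).round(1),o["joint_positions"].round(2))
print("to (.532,-.227,.223):",((np.array([.532,-.227,.223])-o["position"])*1000).round(1),o['contact_force'].round(1),o['time'])
E
python3 plan2.py; python3 - <<'E'
from h import *
px=[(432,110),(408,122),(422,140),(440,128),(435,96)]
for z in(0,.02,.1,.2): print(z,ray("top",px,z).round(3)[:,:2].tolist())
print(ray("scene",[(424,247),(412,240),(438,240)],0.0).round(3))
print(ray("scene",[(432,184)],0.19).round(3))
E
```

```text
turn [21.58 30.38 70.44] 79.7 [ 0.67  0.62  1.44 -0.58  1.36  2.14]
to (.532,-.227,.223): [  46.8 -577.4 -103.4] [ 1.   0.  -2.6] 11.225
0 [[0.781, -0.234], [0.752, -0.177], [0.709, -0.21], [0.737, -0.252], [0.814, -0.242]]
0.02 [[0.774, -0.229], [0.746, -0.173], [0.704, -0.205], [0.732, -0.246], [0.807, -0.236]]
0.1 [[0.749, -0.207], [0.724, -0.156], [0.685, -0.185], [0.711, -0.223], [0.779, -0.214]]
0.2 [[0.718, -0.179], [0.696, -0.134], [0.662, -0.16], [0.684, -0.193], [0.745, -0.185]]
[[ 0.715 -0.209  0.   ]
 [ 0.716 -0.175  0.   ]
 [ 0.76  -0.215  0.   ]]
[[ 0.667 -0.229  0.19 ]]
```

```bash
python3 -m jog '[{"fingers":0,"linear":[5,-10,15],"turn":[1.1,1.5,3.5]},{"fingers":0,"linear":[12,-35,35],"turn":[3.2,4.6,10.6]},{"fingers":0,"linear":[20,-75,55],"turn":[5.8,8.2,19]},{"fingers":0,"linear":[28,-120,70],"turn":[8.4,11.8,27.5]},{"fingers":0,"linear":[35,-165,75],"turn":[11,15.5,35.9]},{"fingers":0,"linear":[42,-210,75],"turn":[13.6,19.1,44.4]},{"fingers":0,"linear":[46,-255,75],"turn":[16.2,22.8,52.8]},{"fingers":0,"linear":[47,-300,75],"turn":[18.3,25.8,59.9]}]'; python3 plan2.py
```

```text
time: 12.22
position: [0.532, 0.0622, 0.4011]
tcp_rot: [2.361, 1.889, 0.023]
contact_force: [-0.5, -0.3, -3.8]
opening: 0.0116
turn [ 4.15  5.4  12.94] 14.6 [ 0.03  0.36  1.6  -0.1   1.1   0.29]
to (.532,-.227,.223): [  -0.  -289.2 -178.1] [-0.5 -0.3 -3.8] 12.225
```

```bash
python3 -m jog '[{"fingers":0,"linear":[1,-45,0],"turn":[1,1.3,3.2]},{"fingers":0,"linear":[2,-92,0],"turn":[2,2.7,6.4]},{"fingers":0,"linear":[3,-140,0],"turn":[3.2,4.2,10]},{"fingers":0,"linear":[4,-187,0],"turn":[4.15,5.4,12.94]},{"fingers":0,"linear":[4,-232,-15],"turn":[4.15,5.4,12.94]},{"fingers":0,"linear":[4,-270,-40],"turn":[4.15,5.4,12.94]},{"fingers":0,"linear":[4,-289,-75],"turn":[4.15,5.4,12.94]},{"fingers":0,"linear":[4,-289,-105],"turn":[4.15,5.4,12.94]}]'; python3 plan2.py;  python3 - <<'E'
from h import *
a=cv2.cvtColor(snapshot("scene"),cv2.COLOR_RGB2BGR);b=cv2.cvtColor(snapshot("top"),cv2.COLOR_RGB2BGR)
cv2.imwrite("pics/ab7.png",np.hstack([cv2.resize(a[180:340,290:450],(400,400)),cv2.resize(b[125:285,350:510],(400,400))]))
E
```

```text
time: 13.22
position: [0.5355, -0.2283, 0.2946]
tcp_rot: [-2.217, -2.225, 0.001]
contact_force: [0.1, 0.3, -3.9]
opening: 0.0116
turn [ 0.02 -0.04  0.1 ] 0.1 [-0.51  0.56  1.57 -0.    1.01 -0.51]
to (.532,-.227,.223): [ -3.5   1.3 -71.6] [ 0.1  0.3 -3.9] 13.225
```

View pics/ab7.png

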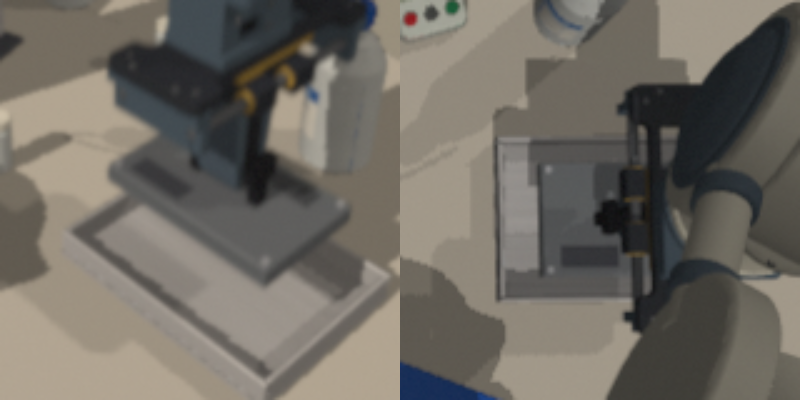

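```bash
python3 - <<'E'
from h import *
f=lambda x,y:(350+(x-400)/2.5,125+y/2.5)
print(ray("top",[f(542,163),f(541,274)],.093).round(4)); print(ray("top",[f(498,139),f(498,298)],.026).round(4))
E
```

```text
[[ 0.5805 -0.1523  0.093 ]
 [ 0.4879 -0.1497  0.093 ]]
[[ 0.6097 -0.1269  0.026 ]
 [ 0.4664 -0.1246  0.026 ]]
```

```bash
python3 -m jog '[{"fingers":0,"linear":[0,0,-15],"turn":[0,0,0.1]},{"fingers":0,"linear":[0,0,-32],"turn":[0,0,0.1]},{"fingers":0,"linear":[0,0,-48],"turn":[0,0,0.1]},{"fingers":0,"linear":[0,0,-57],"turn":[0,0,0.1]},{"fingers":0,"linear":[0,0,-62],"turn":[0,0,0.1]},{"fingers":0,"linear":[0,0,-62],"turn":[0,0,0.1]}]'; python3 plan2.py
```

```text
time: 14.08
position: [0.5348, -0.2267, 0.231]
tcp_rot: [-2.21, -2.224, 0.003]
contact_force: [0.5, 0.1, -2.6]
opening: 0.0115
turn [-0.15 -0.31 -0.06] 0.4 [-0.5   0.65  1.62 -0.    0.87 -0.51]
to (.532,-.227,.223): [-2.8 -0.3 -8. ] [ 0.5  0.1 -2.6] 14.075
```

```bash
python3 -m jog '[{"fingers":0,"linear":[0,0,-1.2],"turn":[-0.1,-0.3,0]},{"fingers":0,"linear":[0,0,-2.5],"turn":[-0.15,-0.3,0]},{"fingers":0,"linear":[0,0,-3.5],"turn":[-0.15,-0.3,0]}]'; python3 plan2.py
```

```text
time: 14.45
position: [0.5348, -0.2268, 0.2276]
tcp_rot: [2.214, 2.228, -0.0]
contact_force: [0.1, 0.5, -3.3]
opening: 0.0114
turn [ 0.01  0.   -0.06] 0.1 [-0.5   0.66  1.63 -0.    0.86 -0.51]
to (.532,-.227,.223): [-2.8 -0.2 -4.6] [ 0.1  0.5 -3.3] 14.45
```

```bash
python3 -m jog '[{"fingers":0,"linear":[0,0,-1],"turn":[0,0,0]},{"fingers":0,"linear":[0,0,-2],"turn":[0,0,0]}]'; python3 plan2.py
```

```text
time: 14.7
position: [0.5348, -0.2267, 0.2256]
tcp_rot: [2.214, 2.228, -0.0]
contact_force: [-0.6, 0.6, -2.7]
opening: 0.0118
turn [ 0.01  0.01 -0.06] 0.1 [-0.5   0.66  1.63 -0.    0.85 -0.51]
to (.532,-.227,.223): [-2.8 -0.3 -2.6] [-0.6  0.6 -2.7] 14.7
```

```bash
python3 -m jog '[{"fingers":0,"linear":[0,0,-0.7],"turn":[0,0,0]},{"fingers":0,"linear":[0,0,-1.3],"turn":[0,0,0]}]'; python3 plan2.py
```

```text
time: 14.95
position: [0.5348, -0.2267, 0.2242]
tcp_rot: [2.214, 2.228, -0.0]
contact_force: [1.0, 0.3, -3.0]
opening: 0.0118
turn [ 0.01  0.01 -0.06] 0.1 [-0.5   0.66  1.63 -0.    0.85 -0.51]
to (.532,-.227,.223): [-2.8 -0.3 -1.2] [ 1.   0.3 -3. ] 14.95
```

```bash
python3 -m jog '[{"fingers":0,"linear":[0,0,-0.7],"turn":[0,0,0]},{"fingers":0,"linear":[0,0,-1.3],"turn":[0,0,0]}]'; python3 plan2.py
```

```text
time: 15.2
position: [0.5349, -0.2268, 0.2229]
tcp_rot: [2.214, 2.228, -0.0]
contact_force: [0.4, 1.6, -1.4]
opening: 0.0119
turn [ 0.01  0.01 -0.06] 0.1 [-0.5   0.66  1.63 -0.    0.85 -0.51]
to (.532,-.227,.223): [-2.9 -0.2  0.1] [ 0.4  1.6 -1.4] 15.2
```

```bash
python3 -m jog '[{"fingers":0,"linear":[0,0,-0.6],"turn":[0,0,0]},{"fingers":0,"linear":[0,0,-1],"turn":[0,0,0]}]'; python3 plan2.py
```

```text
time: 15.45
position: [0.5349, -0.2266, 0.2225]
tcp_rot: [2.214, 2.228, 0.0]
contact_force: [-4.7, 5.1, 15.8]
opening: 0.0116
turn [ 0.01  0.02 -0.06] 0.1 [-0.5   0.66  1.63  0.    0.85 -0.51]
to (.532,-.227,.223): [-2.9 -0.4  0.5] [-4.7  5.1 15.8] 15.45
```

```bash
python3 -m jog '[{"fingers":0,"linear":[0,0,0.3],"turn":[0,0,0]},{"fingers":0.2,"linear":[0,0,0.3],"turn":[0,0,0]},{"fingers":0.4,"linear":[0,0,0.3],"turn":[0,0,0]},{"fingers":0.4,"linear":[0,0,0.3],"turn":[0,0,0]},{"fingers":0.4,"linear":[0,0,0.3],"turn":[0,0,0]}]'; python3 plan2.py
```

```text
time: 16.08
position: [0.5349, -0.2266, 0.2227]
tcp_rot: [2.214, 2.228, 0.0]
contact_force: [0.6, 0.3, -0.5]
opening: 0.0366
turn [ 0.01  0.02 -0.06] 0.1 [-0.5   0.66  1.63 -0.    0.85 -0.51]
to (.532,-.227,.223): [-2.9 -0.4  0.3] [ 0.6  0.3 -0.5] 16.075
```

```bash
python3 -m jog '[{"fingers":0.6,"linear":[0,0,0],"turn":[0,0,0]},{"fingers":0.6,"linear":[0,0,0],"turn":[0,0,0]},{"fingers":0.6,"linear":[0,0,10],"turn":[0,0,0]},{"fingers":0.6,"linear":[0,0,30],"turn":[0,0,0]},{"fingers":0.6,"linear":[0,0,60],"turn":[0,0,0]},{"fingers":0.6,"linear":[0,0,100],"turn":[0,0,0]},{"fingers":0.6,"linear":[0,0,145],"turn":[0,0,0]},{"fingers":0.6,"linear":[0,0,180],"turn":[0,0,0]}]'; python3 -m jog '[{"fingers":0.6,"linear":[0,-45,0],"turn":[0,0,0]},{"fingers":0.6,"linear":[-10,-95,0],"turn":[0,0,0]},{"fingers":0.6,"linear":[-20,-145,0],"turn":[0,0,0]},{"fingers":0.6,"linear":[-35,-190,0],"turn":[0,0,0]},{"fingers":0.6,"linear":[-50,-230,0],"turn":[0,0,0]},{"fingers":0.6,"linear":[-50,-230,0],"turn":[0,0,0]}]';  python3 - <<'E'
from h import *
a=cv2.cvtColor(snapshot("scene"),cv2.COLOR_RGB2BGR);b=cv2.cvtColor(snapshot("top"),cv2.COLOR_RGB2BGR)
cv2.imwrite("pics/a8.png",a);cv2.imwrite("pics/b8.png",b)
cv2.imwrite("pics/ab8.png",np.hstack([cv2.resize(a[220:340,300:450],(400,320)),cv2.resize(b[165:260,375:495],(400,317))[:317] if 0 else cv2.resize(b[165:261,375:495],(400,320))]))
E
```

```text
time: 17.08
position: [0.5347, -0.2265, 0.4054]
tcp_rot: [2.213, 2.227, 0.001]
contact_force: [0.4, -0.4, 0.3]
opening: 0.0546
time: 17.82
position: [0.4833, -0.4589, 0.4059]
tcp_rot: [2.216, 2.223, 0.0]
contact_force: [0.5, 1.1, -0.0]
opening: 0.0545
```

View pics/ab8.png

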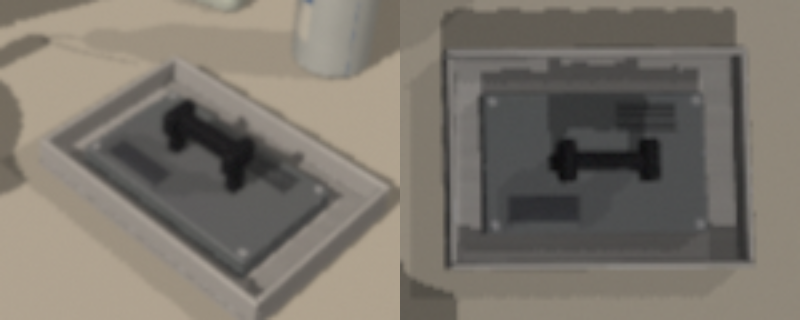

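View pics/b8.png

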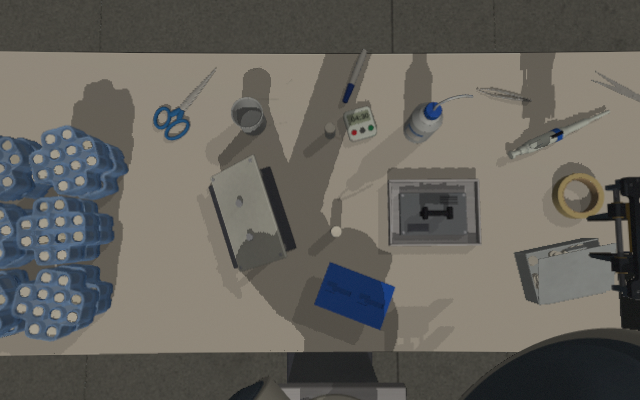

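View pics/a8.png

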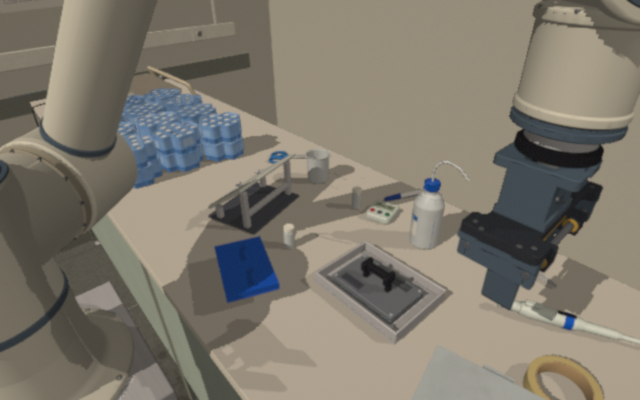

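The pictures show the module flat inside the tray, at top-view pixel (435,212), with its handle up and its length along the tray. The vials (336,231 and 330,130), timer, beaker and wash bottle have not moved, and the gripper is clear of everything.

```bash
python3 -c "
from station import *
print(ctrl.job_done())"
```

```text
the job is handed in; nothing more can be done
None
```

The module is off the dock and lying in the tray, flat on the floor, handle up and lengthwise along the tray. I handed the job in at about 18 s of the 48 s allowed.

- **Slide:** I slid it 34 to 35 mm along the panel until the force along the slide rose from about 3 N to about 11 N and it stopped following. I then backed off about 2 mm and lifted it square to the panel. It came free, showing only its own weight of about 3.5 N.
- **Placing:** I lowered it in steps of 1 to 2 mm. Touchdown read about 16 N upward at the wrist (about 19 N on the tray floor), so it was not quite as gentle as I aimed for. I eased up before opening the gripper.
- **Final pictures:** Both cameras show the module inside the tray, clear of all four walls. The bystanders are at the same pixels as at the start, and the gripper is touching nothing.

**One disagreement:** in the pictures, the dock, module and short side of the tray measured about 4% shorter than their stated sizes. The handle turned out about 3 mm off my estimate. I corrected for that by feel while closing the gripper, with up to about 7 N of side force on the handle.

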